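Snap the flanged pipe into the sprung pipe clip

TASK

Take the steel pipe that has a round flange at both ends from the white rack and press it down with the gripper, past the sprung jaw, into the two forks of the pipe clip. It should lie fully home in both forks, roughly centred lengthwise with a flange sticking out beyond each fork, with the jaw snapped shut over it; then let go.

Things in the scene. Friction and masses are not known exactly. Their poses are not given: they have to be found in the camera images.
- tube: The pipe to clip in: straight steel, 25.4 mm diameter, 240 mm long, about 0.3 kg, with a round flange (50 mm diameter, 7 mm thick) at both ends. Of the other two pipes on the rack one has a single flange and a thin hose tail, one has none. Origin at mid-length on the axis; x runs along the pipe, either way round is the same. It starts level in a groove of the rack, its axis 45 mm above the table.
- rack: Fixed white plastic rack, 150 x 310 mm; origin at the centre of its underside, x along the pipes, y across. Grooves at y = -95, 0, +95 mm hold three parallel pipes, all 25.4 mm thick, in any order. They rest on two cross strips at x = -55 and +55 mm (14 mm thick, tops 37 mm above the table); between the strips a pipe is free all round, down to the 6 mm base plate.
- seat (a point): Where the pipe's middle must lie in the clip, a fixed stand: 70 mm above the table, midway between two pale forks at x = -65, +65 mm (18 mm thick; free between them down to 36 mm below the seat). x runs along the seated pipe, y level to the jaw's side, z up. Fork slots are 30 mm wide with a V floor; sloped lead-ins (-y fixed, +y jaw) make a mouth 48 mm wide; all tops within 43 mm above the seat.
- jaw (a joint): Sprung jaw of the clip: one steel part, a nose at each fork, hinged on a rod along the seat's x. 0 rad = shut (as at the start): the noses lean over the slots 13 to 17 mm above the seat and leave 20 mm. Positive = swung out to +y, at most 0.6. Spring 0.3 N m at 0 plus 1 N m per rad. A pipe pushed straight down opens it about 0.1 rad, needing some 10 to 25 N, then it snaps back over the pipe.
There are look-alikes about, which are no part of the job. Leave any purple or yellow look-alike of the tube alone.

How it is judged:
By the outcome, as a careful person would: the job done as asked, in the order asked, and still so for the second after the job is handed in, with the robot touching nothing.
It also fails if it takes over 38 s, if anything falls off the work surface, if the arm or the gripper's body presses on something with over 40 N, if the wrist force passes 120 N, or if a joint passes its speed limit or range.

ROBOT

A 6-joint arm with a two-finger parallel gripper is mounted at the origin on the work surface. World frame = base frame: x ahead of the robot, y to its left, z up, the work surface at z = 0. Lengths are in mm, angles in rad, forces in N, time in s.
With the tool pointing down it reaches from about 400 to 925 mm from the base axis. Payload 12.5 kg.
Tool frame: the origin (TCP) lies at the very end of the fingers, on their centre line; the grasp point (between the pads) lies grip_depth behind it (grip_depth is the distance from the TCP to the grasp point, in mm); z points along the fingers, y is the line along which they close (so a half turn about z gives the same grasp; the last joint's range is limited). The gripper opens to 95 mm and grips with 3 to 60 N. Pads are 20 mm wide; open, the fingers measure 119 mm over their backs; the gripper's body (75 mm by 180 mm) begins 59 mm behind the grasp point.
Start: joints at [-1.291, 0.491, 1.559, -0, 1.092, -0.106], TCP at [235.212, -579.07, 214.661] pointing down, gripper open.
Joint ranges: [-3.1, 3.1], [-0.84, 2.19], [0.05, 2.79], [-1.13, 4.28], [0.06, 2.93], [-2.69, 2.69]. Speed limits (rad/s): [2.22, 2.22, 2.79, 3.14, 3.14, 3.14].

INTERFACE

Orientations are given as [roll, pitch, yaw] about the fixed x, y, z axes, in that order (R = Rz(yaw) Ry(pitch) Rx(roll)).
In Python, from cell import state, read_camera, job_done, grip_depth gives the robot as it stands.
- The arm moves only by the tool drive_tool, never from a script. Its argument "targets" is a list of rows, each an object with "jaw": the opening, from 0 (shut) to 1 (fully open); "travel": the shift along the tool's x, y, z in m, a list of three; "twist": the turn about the tool's z in rad. In form: [{"jaw": jaw, "travel": [tx, ty, tz], "twist": twist}, ...]. A call has 1 to 8 rows; each row is the pose to reach, as a shift and turn from the pose commanded when the call began, along the tool's axes at that moment; what a row does not reach only later rows make up. A row lasts 1/12 s, in which the tool goes at most 41.7 mm and 7.16 degrees, less where a joint would pass 70% of its speed; a pose out of reach is approached as far as the arm can. A call with a gripper value outside its range is refused whole. The fingers move at their own pace and stop on an object; the grip force is fixed at half the most. Time passes only in rows, so rows that repeat a pose let the fingers close. It gives the time, the measured TCP pose, the force, the opening and the grip force at its end, in the units of the state.
- state(): the state, without advancing time (a new reading comes with each control period).
- read_camera(name): name is "scene" or "top" or "wrist"; returns a dict with "frame" (400x640x3 uint8, red, green, blue), "fx", "fy", "cx", "cy" (pixels), "k1" (the pictures are not rectified: a ray, as slopes to the right and down, at radius r is drawn at 1 + k1 r^2 times it, then the intrinsics apply), "R" (3x3) and "t" (3): a world point X has camera coordinates R X + t. Camera axes: x right, y down, z forward; pixel columns grow to the right and rows downward; lengths in mm; the calibration is good to about 2 mm. A picture is of the moment at which its call begins. There is no depth.
- job_done(): hands the job in; it is judged then, once.
The state is a dict: "t": time; "joints": joint angles; "qvel": joint speeds; "tau": joint torques, N m; "eef_pos": TCP position; "tcp_rot": TCP orientation; "ft_force": force on the tool from outside, world axes, zero at the start; "moment": the same for the moment, N m; "opening": opening from 0.0 (shut) to 1.0 (fully open); "grip_force": force on a finger pad.
Only numpy, scipy, OpenCV 4.12 (cv2) and the standard library are available. Lean on these libraries where they do the work, as an engineer would, in place of code of your own. Each camera call takes 0.05 s, during which the arm holds its last target. There are 200 camera calls.

## Working session

There is one attempt and no reset: what is moved stays moved. The work goes in short steps, Python scripts to look and compute and a tool call to move; the robot and the scene stay as the last step left them, time stands still between calls to the robot, and variables do not carry over. Pictures are saved under pics/ and viewed, at most 10 in all, crops included, and the job is handed in when it is done.

Besides the shell and the picture viewer there is one more tool, called after ">>>" as name(argument=value, ...), one argument or row to a line, values as JSON. drive_tool: Moves the arm, as the interface text tells. Its arguments: {"type":"object","properties":{"targets":{"type":"array"}},"required":["targets"]}

```bash
mkdir -p pics; cat > h.py <<'E'
import numpy as np, cv2, pickle
from cell import state, read_camera, job_done, grip_depth
def grab(n,f):
    c=read_camera(n); pickle.dump(c,open(f'{f}.pkl','wb')); cv2.imwrite(f'pics/{f}.png',c['frame'][:,:,::-1]); return c
def load(f): return pickle.load(open(f'{f}.pkl','rb'))
def ray(c,u,v):
    K=np.array([[c['fx'],0,c['cx']],[0,c['fy'],c['cy']],[0,0,1.]])
    p=cv2.undistortPoints(np.array([[[u,v]]],float),K,np.array([c['k1'],0,0,0.]),None,None,None)[0,0] if False else cv2.undistortPoints(np.array([[[u,v]]],float),K,np.array([c['k1'],0,0,0.]))[0,0]
    R=np.array(c['R']);t=np.array(c['t'])
    return -R.T@t, R.T@np.array([p[0],p[1],1])
def onz(c,u,v,z):
    o,d=ray(c,u,v); return o+d*(z-o[2])/d[2]
def proj(c,X):
    p=np.array(c['R'])@np.array(X,float)+np.array(c['t']); s=p[:2]/p[2]; s=s*(1+c['k1']*(s@s))
    return np.array([c['fx']*s[0]+c['cx'],c['fy']*s[1]+c['cy']])
E
sed -i 's/^    p=.*if False else /    p=/' h.py
python3 - <<'E'
from h import *
a=grab('scene','scene0');b=grab('top','top0')
cv2.imwrite('pics/both.png',cv2.resize(np.vstack([a['frame'],b['frame']])[:,:,::-1],None,fx=.75,fy=.75))
print(state(),grip_depth, a['fx'],b['fx'],-np.array(a['R']).T@a['t'],-np.array(b['R']).T@b['t'])
E
```

```text
{'t': 0.1, 'joints': array([-1.29061117e+00,  4.91436660e-01,  1.55940039e+00, -1.01918128e-06,
        1.09173559e+00, -1.05617093e-01]), 'qvel': array([ 0.0006402 , -0.0005061 , -0.00105566, -0.0013789 ,  0.00134847,
        0.00050572]), 'tau': array([ 4.74479413e-03, -6.13619256e+01, -2.58605450e+01,  6.94857887e-02,
        4.70364711e-02, -2.28638476e-05]), 'eef_pos': array([ 235.13565543, -578.83243731,  214.15500667]), 'tcp_rot': array([-3.14061803e+00, -1.02411844e-04,  3.85802668e-01]), 'ft_force': array([ 0.07334176,  0.44652968, -0.32581831]), 'moment': array([ 0.05271651,  0.02208171, -0.00766367]), 'grip_force': 0.0, 'opening': 0.9994432068133984} 18.8 412.608196390197 450.08142454597044 [1068.23447384 -104.59826611  790.37829844] [ 296.41806495   -8.79942209 1306.66137742]
```

View pics/both.png

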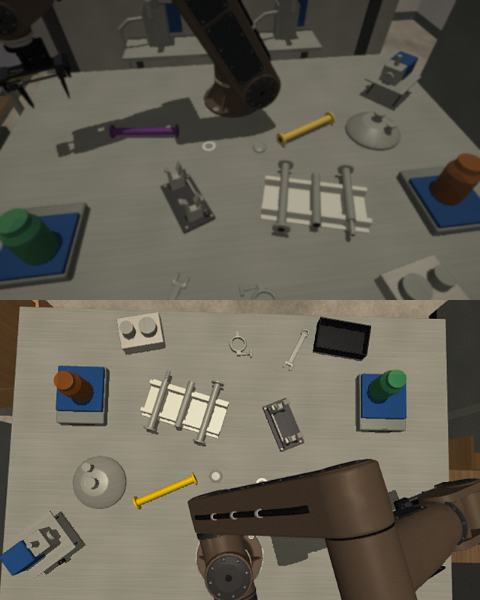

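Stacked at 0.75 scale, the scene view is above and the top view below. The rack is at about (185,407), the clip at (284,424), and the yellow and purple pipes lie elsewhere. On the rack, the candidates in the top view are the left pipe (158,403), the middle (185,405) and the right (210,412). I'll enlarge to tell them apart.

```bash
python3 - <<'E'
from h import *
a=load('scene0')['frame'];b=load('top0')['frame']
A=cv2.resize(a[205:325,200:500],None,fx=2.6,fy=2.6,interpolation=2)[:, :780]
B=cv2.resize(b[90:210,180:420],None,fx=2.4,fy=2.4,interpolation=2)
B=cv2.copyMakeBorder(B,0,0,0,780-B.shape[1],0)
cv2.imwrite('pics/crop1.png',np.vstack([A,B])[:600,:,::-1])
E
```

```text
(no output)
```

View pics/crop1.png

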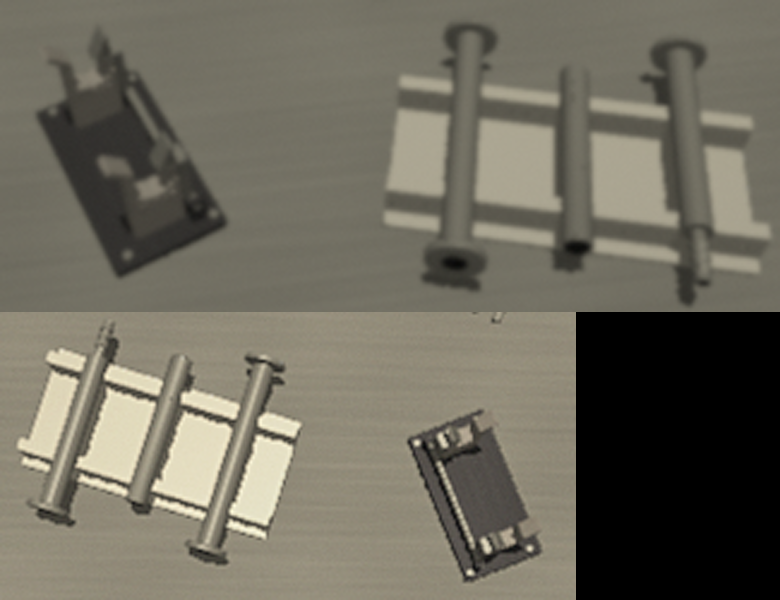

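The two-flange pipe is the one on the top view's right, from px ≈(290,110) to (266,189), and the leftmost in the scene view. The middle pipe has no flange, and the third has one flange plus a hose tail. So the target is the rack pipe nearest the clip. The clip's hinge rod is on its left in the top view (world +y), so that is the jaw side.

```bash
python3 - <<'E'
from h import *
b=load('top0');a=load('scene0')
T=lambda x,y:(180+x/2.4,90+(y-312)/2.4)
S=lambda x,y:(200+x/2.6,205+y/2.6)
for n,p in dict(pipe_hi=(260,372),pipe_lo=(211,540)).items(): print(n,onz(b,*T(*p),45).round())
for n,p in dict(pipe_far=(468,45),pipe_near=(457,250)).items(): print('scene',n,onz(a,*S(*p),45).round())
for n,p in dict(c1=(411,440),c2=(485,409),c3=(541,550),c4=(470,580)).items(): print(n,onz(b,*T(*p),8).round())
for n,p in dict(c1=(38,112),c2=(133,72),c3=(226,224),c4=(120,276)).items(): print('scene',n,onz(a,*S(*p),8).round())
E
```

```text
pipe_hi [643.  66.  45.]
pipe_lo [441. 118.  45.]
scene pipe_far [441. 121.  45.]
scene pipe_near [648.  64.  45.]
c1 [ 573. -118.    8.]
c2 [ 613. -208.    8.]
c3 [ 442. -278.    8.]
c4 [ 403. -192.    8.]
scene c1 [ 440. -276.    8.]
scene c2 [ 403. -190.    8.]
scene c3 [ 579. -114.    8.]
scene c4 [ 616. -202.    8.]
```

Both views agree on the pipe: centre ≈(543,92), yaw ≈ -0.26. They also agree on the clip: base centre ≈(508,-198), yaw ≈ 0.41. I'll stop above the clip on the way for a wrist look.

>>> drive_tool(
  targets=[
    {"jaw":1,"travel":[0.2,-0.125,0],"twist":0},
    {"jaw":1,"travel":[0.2,-0.125,0],"twist":0},
    {"jaw":1,"travel":[0.2,-0.125,0],"twist":0},
    {"jaw":1,"travel":[0.396,-0.25,0],"twist":-0.024},
    {"jaw":1,"travel":[0.396,-0.25,0],"twist":-0.024},
    {"jaw":1,"travel":[0.396,-0.25,0],"twist":-0.024},
    {"jaw":1,"travel":[0.396,-0.25,0],"twist":-0.024},
    {"jaw":1,"travel":[0.396,-0.25,0],"twist":-0.024},
  ],
)

```text
t: 0.77
eef_pos: [430.3, -306.4, 214.5]
tcp_rot: [-3.141, 0.0, 0.41]
ft_force: [0.5, -0.1, 0.3]
opening: 0.999
grip_force: 0.0
```

>>> drive_tool(
  targets=[
    {"jaw":1,"travel":[0.1,-0.06,-0.04],"twist":0},
    {"jaw":1,"travel":[0.1,-0.06,-0.04],"twist":0},
    {"jaw":1,"travel":[0.1,-0.06,-0.04],"twist":0},
    {"jaw":1,"travel":[0.1,-0.06,-0.04],"twist":0},
    {"jaw":1,"travel":[0.1,-0.06,-0.04],"twist":0},
  ],
)

```text
t: 1.18
eef_pos: [498.2, -211.9, 254.9]
tcp_rot: [3.141, -0.0, 0.413]
ft_force: [-0.0, -1.2, -0.5]
opening: 0.999
grip_force: 0.0
```

```bash
python3 - <<'E'
from h import *
w=grab('wrist','w1'); s=state(); print(s['eef_pos'],s['tcp_rot'], proj(w,s['eef_pos']), -np.array(w['R']).T@w['t'],w['fx'])
E
```

```text
[ 497.40176594 -212.84358657  254.36443492] [-3.14144890e+00  4.14490407e-04  4.11530256e-01] [320.21432357 234.75787511] [ 561.01448766 -184.64376685  424.49210781] 285.13872675699685
```

View pics/w1.png

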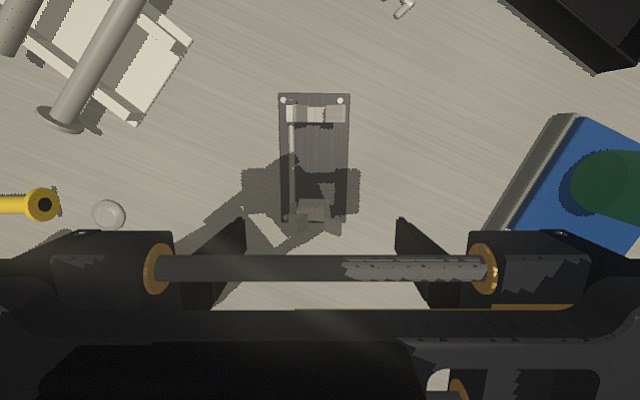

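The wrist camera sees the whole clip upright: base from (279,93) to (349,235), far fork at about (316,113), near fork at about (318,212), rod at about (292,165). I'll enlarge it.

```bash
python3 - <<'E'
from h import *
w=load('w1')['frame'][85:245,260:370]
w=np.clip(255*(w/255.)**.6,0,255).astype(np.uint8)
w=np.hstack([w[:80],w[80:]])
cv2.imwrite('pics/crop2.png',cv2.resize(w,None,fx=3.6,fy=3.6*2,interpolation=2)[:,:,::-1])
E
```

```text
(no output)
```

View pics/crop2.png

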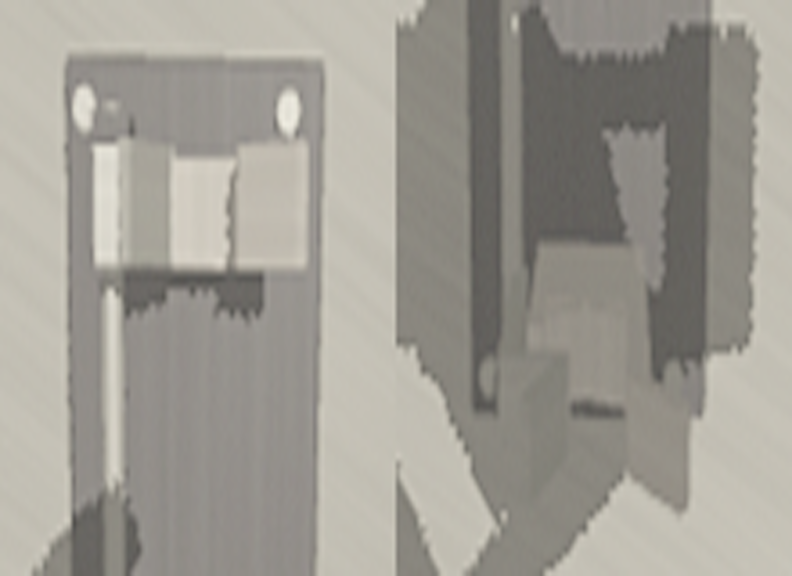

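```bash
python3 - <<'E'
from h import *
w=load('w1'); th=.4115
def loc(P): # along clip axes (yaw .4115) relative to (508,-198)
    d=P[:2]-[508,-198]; return np.round([d@[np.cos(th),np.sin(th)],d@[-np.sin(th),np.cos(th)]],1)
L=lambda x,y:(260+x/3.6,85+y/7.2); Rr=lambda x,y:(260+(x-396)/3.6,165+y/7.2)
for n,p,z in [('far fixed inner',L(235,215),85),('far nose',L(171,215),85),('far fixed outer top',L(308,200),113),('far jaw outer top',L(93,205),113),
 ('far lead top',L(270,141),113),('far lead bot',L(270,268),113),('far lead top z90',L(240,152),87),('far lead bot90',L(240,270),87),
 ('base TL',L(68,62),6),('base TR',L(322,62),6),('base BL',Rr(473,413),6),('base BR',Rr(703,415),6),
 ('near nose top-r',Rr(568,355),85),('near fixed inner',Rr(628,375),85),('near fixed outer top',Rr(690,390),113),('near fixed outer bot',Rr(688,513),113),
 ('near floor L',Rr(536,243),34+20),('rod far',L(112,300),40),('rod near',Rr(512,60),40)]:
    print(n,loc(onz(w,*p,z)))
E
```

```text
far fixed inner [ 62.2 -15.2]
far nose [62.1  5.2]
far fixed outer top [ 63.7 -35.9]
far jaw outer top [62.8 26.8]
far lead top [ 71.9 -24.7]
far lead bot [ 54. -25.]
far lead top z90 [ 71.7 -16.6]
far lead bot90 [ 53.7 -16.8]
base TL [92.4 48. ]
base TR [ 92.6 -50. ]
base BL [-96.8  50.4]
base BR [-97.  -48.8]
near nose top-r [-57.6   5.9]
near fixed inner [-61.2 -15. ]
near fixed outer top [-54.2 -34.4]
near fixed outer bot [-75.3 -34.2]
near floor L [-45.8  19. ]
rod far [48.3 28.7]
rod near [-13.7  28.6]
```

The clip edges match the description: 20 mm nose gap, 18 mm forks. Seat ≈(506,-199), yaw ≈0.407. Next, over the pipe.

>>> drive_tool(
  targets=[
    {"jaw":1,"travel":[0.163,-0.261,0.03],"twist":0.67},
    {"jaw":1,"travel":[0.163,-0.261,0.03],"twist":0.67},
    {"jaw":1,"travel":[0.163,-0.261,0.03],"twist":0.67},
    {"jaw":1,"travel":[0.163,-0.261,0.03],"twist":0.67},
    {"jaw":1,"travel":[0.163,-0.261,0.03],"twist":0.67},
    {"jaw":1,"travel":[0.163,-0.261,0.03],"twist":0.67},
    {"jaw":1,"travel":[0.163,-0.261,0.03],"twist":0.67},
    {"jaw":1,"travel":[0.163,-0.261,0.03],"twist":0.67},
  ],
)

```text
t: 1.9
eef_pos: [542.6, 91.6, 223.7]
tcp_rot: [3.141, 0.001, -0.263]
ft_force: [1.3, -0.7, 0.4]
opening: 0.996
grip_force: 0.0
```

```bash
python3 - <<'E'
from h import *
w=grab('wrist','w2'); s=state(); print(s['eef_pos'],s['tcp_rot'], -np.array(w['R']).T@w['t'],np.abs(s['qvel']).max())
E
```

```text
[542.91591639  96.25907616 223.10271742] [-3.14080286e+00  1.89697340e-03 -2.59821499e-01] [609.16904182  73.04727749 393.1906405 ] 0.14919521312023068
```

View pics/w2.png

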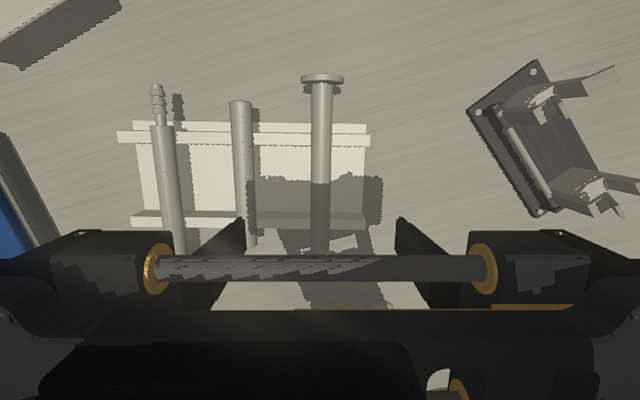

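The target pipe runs from its flange at (322,78) down past (320,240) under the gripper. The strips are at v≈138 and v≈220. The pipe is centred between the fingers.

```bash
python3 - <<'E'
from h import *
w=load('w2'); g=w['frame'].mean(2)
P=[]
for v in (100,110,120,160,200,240):
    d=np.abs(np.diff(cv2.GaussianBlur(g,(3,3),0)[v,295:345])); 
    l=295+np.argmax(d[:25]); r=320+np.argmax(d[25:]); p=onz(w,(l+r+1)/2,v,45); P.append(p); print(v,l,r,p.round(1))
P=np.array(P); k=np.polyfit(P[:,0],P[:,1],1); print('yaw',np.arctan(k[0]),'y at 543',np.polyval(k,543))
for z,v in ((70,74),(70,85),(45,74),(37,122),(37,133),(37,146),(37,214),(37,228)): print(z,v,onz(w,321,v,z).round(1))
print(g[60:100,305].round().astype(int))
E
```

```text
100 310 332 [632.4  64.9  45. ]
110 310 332 [621.6  67.8  45. ]
120 310 332 [610.7  70.7  45. ]
160 310 330 [565.3  84.1  45. ]
200 310 329 [516.5  97.8  45. ]
240 309 329 [464.  112.5  45. ]
yaw -0.2769610064280065 y at 543 90.18367291468078
70 74 [656.   59.3  70. ]
70 85 [645.5  62.1  70. ]
45 74 [659.7  58.2  45. ]
37 122 [608.6  71.8  37. ]
37 133 [596.   75.2  37. ]
37 146 [580.8  79.2  37. ]
37 214 [495.6 102.   37. ]
37 228 [476.7 107.1  37. ]
[147 147 149 151 149 150 152 156 151 150 151 151 150 154 145 132 130 131
 131 135 120  87  76  73 133 105  85  88  89  90  89  86  80 115 149 156
 156 151 149 149]
```

>>> drive_tool(
  targets=[
    {"jaw":1,"travel":[-0.001,0.003,0.12],"twist":0.015},
    {"jaw":1,"travel":[-0.001,0.003,0.12],"twist":0.015},
    {"jaw":1,"travel":[-0.001,0.003,0.12],"twist":0.015},
    {"jaw":1,"travel":[-0.001,0.003,0.12],"twist":0.015},
    {"jaw":1,"travel":[-0.001,0.003,0.12],"twist":0.015},
  ],
)

```text
t: 2.37
eef_pos: [540.5, 87.0, 103.6]
tcp_rot: [3.14, 0.004, -0.277]
ft_force: [-0.5, -0.2, 0.7]
opening: 1.003
grip_force: 0.0
```

```bash
python3 - <<'E'
from h import *
w=grab('wrist','w3'); s=state(); print(s['eef_pos'],s['tcp_rot'])
g=cv2.GaussianBlur(w['frame'].mean(2),(3,3),0);P=[]
for v in range(60,240,20):
    d=np.abs(np.diff(g[v,285:355])); l=285+np.argmax(d[:35]); r=320+np.argmax(d[35:]); p=onz(w,(l+r+1)/2,v,45);P.append(p); print(v,l,r,p.round(1))
for v in range(0,200,4): print(int(g[v,290]),end=' ')
E
```

```text
[541.64466366  87.27055099 105.38101355] [ 3.14132208e+00  3.30714464e-04 -2.76623604e-01]
60 314 346 [646.9  48.   45. ]
80 294 333 [637.   63.5  45. ]
100 297 330 [623.3  67.5  45. ]
120 297 330 [609.2  71.5  45. ]
140 298 330 [594.5  75.4  45. ]
160 298 329 [579.4  80.1  45. ]
180 298 329 [563.8  84.7  45. ]
200 299 329 [547.4  89.   45. ]
220 299 329 [530.6  93.8  45. ]
144 144 142 142 141 143 144 142 142 144 149 134 133 135 76 77 125 101 84 83 140 149 144 148 145 147 147 148 148 145 145 199 201 201 171 206 204 203 203 197 201 201 201 201 200 200 200 155 116 116
```

The pipe line is confirmed: y≈91 at x=541, yaw -0.277. I'll descend and grip.

>>> drive_tool(
  targets=[
    {"jaw":1,"travel":[-0.001,-0.0035,0.03],"twist":0},
    {"jaw":1,"travel":[-0.001,-0.0035,0.06],"twist":0},
    {"jaw":1,"travel":[-0.001,-0.0035,0.079],"twist":0},
    {"jaw":1,"travel":[-0.001,-0.0035,0.079],"twist":0},
    {"jaw":0,"travel":[-0.001,-0.0035,0.079],"twist":0},
    {"jaw":0,"travel":[-0.001,-0.0035,0.079],"twist":0},
    {"jaw":0,"travel":[-0.001,-0.0035,0.079],"twist":0},
    {"jaw":0,"travel":[-0.001,-0.0035,0.079],"twist":0},
  ],
)

```text
t: 3.08
eef_pos: [542.0, 91.9, 27.3]
tcp_rot: [-3.141, -0.003, -0.275]
ft_force: [-0.5, -0.9, 0.8]
opening: 0.772
grip_force: 0.0
```

>>> drive_tool(
  targets=[
    {"jaw":0,"travel":[0,0,0],"twist":0},
    {"jaw":0,"travel":[0,0,0],"twist":0},
    {"jaw":0,"travel":[0,0,0],"twist":0},
    {"jaw":0,"travel":[0,0,0],"twist":0},
  ],
)

```text
t: 3.42
eef_pos: [541.2, 91.9, 25.7]
tcp_rot: [3.142, -0.0, -0.275]
ft_force: [-0.4, -0.4, 0.0]
opening: 0.496
grip_force: 0.0
```

>>> drive_tool(
  targets=[
    {"jaw":0,"travel":[0,0,0],"twist":0},
    {"jaw":0,"travel":[0,0,0],"twist":0},
    {"jaw":0,"travel":[0,0,0],"twist":0},
    {"jaw":0,"travel":[0,0,0],"twist":0},
    {"jaw":0,"travel":[0,0,0],"twist":0},
  ],
)

```text
t: 3.83
eef_pos: [541.1, 91.8, 25.5]
tcp_rot: [3.141, 0.0, -0.275]
ft_force: [-0.3, -2.5, 0.1]
opening: 0.26
grip_force: 30.0
```

>>> drive_tool(
  targets=[
    {"jaw":0,"travel":[0,0,-0.02],"twist":0},
    {"jaw":0,"travel":[0,0,-0.045],"twist":0},
    {"jaw":0,"travel":[0,0,-0.07],"twist":0},
    {"jaw":0,"travel":[0,0,-0.1],"twist":0},
    {"jaw":0,"travel":[0,0,-0.13],"twist":0},
    {"jaw":0,"travel":[0,0,-0.15],"twist":0},
    {"jaw":0,"travel":[0,0,-0.15],"twist":0},
  ],
)

```text
t: 4.42
eef_pos: [542.5, 92.1, 179.3]
tcp_rot: [-3.14, -0.006, -0.275]
ft_force: [0.4, -0.0, -2.8]
opening: 0.261
grip_force: 30.0
```

>>> drive_tool(
  targets=[
    {"jaw":0,"travel":[0.003,0.02,0],"twist":-0.05},
    {"jaw":0,"travel":[0.008,0.05,0],"twist":-0.12},
    {"jaw":0,"travel":[0.013,0.08,0],"twist":-0.2},
    {"jaw":0,"travel":[0.018,0.11,0],"twist":-0.28},
    {"jaw":0,"travel":[0.023,0.145,0],"twist":-0.36},
    {"jaw":0,"travel":[0.028,0.18,0],"twist":-0.44},
    {"jaw":0,"travel":[0.034,0.215,0],"twist":-0.52},
    {"jaw":0,"travel":[0.039,0.25,0],"twist":-0.6},
  ],
)

```text
t: 5.08
eef_pos: [509.9, -160.6, 174.2]
tcp_rot: [-3.14, 0.001, 0.329]
ft_force: [1.0, 0.4, -3.2]
opening: 0.265
grip_force: 30.0
```

>>> drive_tool(
  targets=[
    {"jaw":0,"travel":[-0.009,0.02,0],"twist":-0.05},
    {"jaw":0,"travel":[-0.015,0.033,0],"twist":-0.082},
    {"jaw":0,"travel":[-0.017,0.036,0],"twist":-0.082},
    {"jaw":0,"travel":[-0.017,0.036,0],"twist":-0.082},
    {"jaw":0,"travel":[-0.017,0.036,0],"twist":-0.082},
  ],
)

```text
t: 5.5
eef_pos: [505.8, -198.0, 174.8]
tcp_rot: [-3.14, 0.001, 0.406]
ft_force: [0.1, 0.3, -2.8]
opening: 0.259
grip_force: 30.0
```

```bash
python3 - <<'E'
from h import *
w=grab('wrist','w4');a=grab('scene','s4'); s=state(); print(s['eef_pos'],s['tcp_rot'],s['ft_force'])
f=np.clip(255*(w['frame']/255.)**.6,0,255).astype(np.uint8)
A=cv2.resize(a['frame'][180:330,170:430],(520,300),interpolation=2); A=np.clip(255*(A/255.)**.6,0,255).astype(np.uint8)
B=cv2.resize(f[0:250,220:420],(240,300),interpolation=2)
cv2.imwrite('pics/c4.png',np.hstack([A,B])[:,:,::-1])
E
```

```text
[ 506.11059489 -197.68305811  175.24248272] [-3.14093792e+00  4.07643079e-04  4.07150145e-01] [-6.62119845e-01 -1.92864419e-03 -2.25356685e+00]
```

View pics/c4.png

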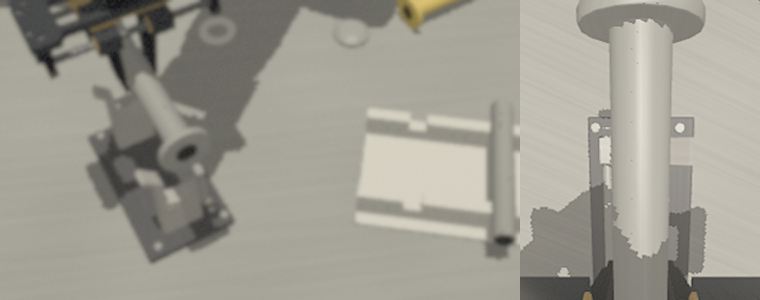

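The pipe is held straight in line with the clip, the far flange is visible above, and the target's rack groove is empty. One check of the pipe's axis and of the clip's own position in this view.

```bash
python3 - <<'E'
from h import *
w=load('w4');g=cv2.GaussianBlur(w['frame'].mean(2),(3,3),0); th=.407;zt=state()['eef_pos'][2]+18.8
def loc(P):
    d=P[:2]-[506.1,-198.8]; return np.round([d@[np.cos(th),np.sin(th)],d@[-np.sin(th),np.cos(th)]],1)
for v in (50,70,85,95,110,125,140):
    d=np.abs(np.diff(g[v,270:370])); l=270+np.argmax(d[:50]); r=320+np.argmax(d[50:]); print(v,l,r,loc(onz(w,(l+r+1)/2,v,zt)))
sx=200/240;sy=250/300
print('flange outer top',loc(onz(w,320,0,zt+25)))
for p,z in (((589,118),6),((694,118),6),((691,150),113),((691,137),113),((691,165),113)): print(p,loc(onz(w,220+(p[0]-520)*sx,p[1]*sy,z)))
E
```

```text
50 294 346 [102.2   0. ]
70 294 346 [93.2  0. ]
85 294 345 [86.3  0.3]
95 284 345 [81.7  2.8]
110 276 364 [74.5  0. ]
125 285 344 [67.1  2.8]
140 277 363 [59.6  0. ]
flange outer top [114.2   0.2]
(589, 118) [94.4 48.4]
(694, 118) [ 94.4 -50.2]
(691, 150) [ 66.3 -33.1]
(691, 137) [ 74.5 -32.8]
(691, 165) [ 56.6 -33.4]
```

>>> drive_tool(
  targets=[
    {"jaw":0,"travel":[0,0,0.03],"twist":0},
    {"jaw":0,"travel":[0,0,0.06],"twist":0},
    {"jaw":0,"travel":[0,0,0.075],"twist":0},
    {"jaw":0,"travel":[0,0,0.085],"twist":0},
    {"jaw":0,"travel":[0,0,0.09],"twist":0},
    {"jaw":0,"travel":[0,0,0.09],"twist":0},
  ],
)

```text
t: 6.1
eef_pos: [506.4, -198.4, 85.3]
tcp_rot: [-3.142, 0.0, 0.407]
ft_force: [0.0, 1.0, -2.6]
opening: 0.262
grip_force: 30.0
```

>>> drive_tool(
  targets=[
    {"jaw":0,"travel":[0,0,0.004],"twist":0},
    {"jaw":0,"travel":[0,0,0.008],"twist":0},
    {"jaw":0,"travel":[0,0,0.012],"twist":0},
    {"jaw":0,"travel":[0,0,0.014],"twist":0},
  ],
)

```text
t: 6.43
eef_pos: [507.8, -199.8, 73.4]
tcp_rot: [3.137, -0.003, 0.407]
ft_force: [2.2, -3.8, 6.3]
opening: 0.259
grip_force: 30.0
```

>>> drive_tool(
  targets=[
    {"jaw":0,"travel":[0,0,0.003],"twist":0},
    {"jaw":0,"travel":[0,0,0.006],"twist":0},
    {"jaw":0,"travel":[0,0,0.008],"twist":0},
    {"jaw":0,"travel":[0,0,0.01],"twist":0},
  ],
)

```text
t: 6.77
eef_pos: [507.3, -199.8, 62.3]
tcp_rot: [3.138, -0.002, 0.407]
ft_force: [2.1, -6.3, -2.1]
opening: 0.261
grip_force: 30.0
```

>>> drive_tool(
  targets=[
    {"jaw":0,"travel":[0,0,0.003],"twist":0},
    {"jaw":0,"travel":[0,0,0.006],"twist":0},
    {"jaw":0,"travel":[0,0,0.008],"twist":0},
    {"jaw":0,"travel":[0,0,0.01],"twist":0},
    {"jaw":0,"travel":[0,0,0.01],"twist":0},
  ],
)

```text
t: 7.18
eef_pos: [505.7, -198.4, 51.3]
tcp_rot: [-3.141, 0.001, 0.407]
ft_force: [0.5, -0.3, -3.0]
opening: 0.261
grip_force: 30.0
```

>>> drive_tool(
  targets=[
    {"jaw":0,"travel":[0,0,0.001],"twist":0},
    {"jaw":0,"travel":[0,0,0.002],"twist":0},
    {"jaw":0,"travel":[0,0,0.003],"twist":0},
    {"jaw":0,"travel":[0,0,0.003],"twist":0},
  ],
)

```text
t: 7.52
eef_pos: [506.0, -198.5, 50.7]
tcp_rot: [3.141, -0.0, 0.407]
ft_force: [-7.7, 4.7, 23.6]
opening: 0.261
grip_force: 30.0
```

It has bottomed on the V floor at the seat height, with +26 N. I'll ease off, open slightly and look.

>>> drive_tool(
  targets=[
    {"jaw":0,"travel":[0,0,-0.002],"twist":0},
    {"jaw":0.33,"travel":[0,0,-0.002],"twist":0},
    {"jaw":0.33,"travel":[0,0,-0.002],"twist":0},
    {"jaw":0.33,"travel":[0,0,-0.002],"twist":0},
    {"jaw":0.33,"travel":[0,0,-0.002],"twist":0},
  ],
)

```text
t: 7.93
eef_pos: [506.2, -198.8, 50.5]
tcp_rot: [-3.142, 0.0, 0.407]
ft_force: [0.5, -0.1, 0.2]
opening: 0.331
grip_force: 0.0
```

>>> drive_tool(
  targets=[
    {"jaw":0.33,"travel":[0,0,-0.01],"twist":0},
    {"jaw":0.33,"travel":[0,0,-0.025],"twist":0},
    {"jaw":0.4,"travel":[0,0,-0.05],"twist":0},
    {"jaw":0.5,"travel":[0,0,-0.08],"twist":0},
    {"jaw":0.6,"travel":[0,0,-0.12],"twist":0},
    {"jaw":0.6,"travel":[0,0,-0.16],"twist":0},
    {"jaw":0.6,"travel":[0,0,-0.19],"twist":0},
    {"jaw":0.6,"travel":[0,0,-0.2],"twist":0},
  ],
)

```text
t: 8.6
eef_pos: [507.1, -199.2, 256.0]
tcp_rot: [3.136, -0.004, 0.407]
ft_force: [-0.9, -0.1, 0.1]
opening: 0.599
grip_force: 0.0
```

```bash
python3 - <<'E'
from h import *
w=grab('wrist','w5');a=grab('scene','s5'); s=state(); print(s['eef_pos'],s['ft_force'],s['t'])
G=lambda f:np.clip(255*(f/255.)**.6,0,255).astype(np.uint8)
A=cv2.resize(G(a['frame'])[200:320,190:310],(400,400),interpolation=2)
B=cv2.resize(G(w['frame'])[60:240,240:400],(356,400),interpolation=2)
cv2.imwrite('pics/c5.png',np.hstack([A,B])[:,:,::-1])
E
```

```text
[ 506.53392849 -198.99101128  252.85427043] [ 0.01378114 -0.20176054 -1.4843791 ] 8.7
```

View pics/c5.png

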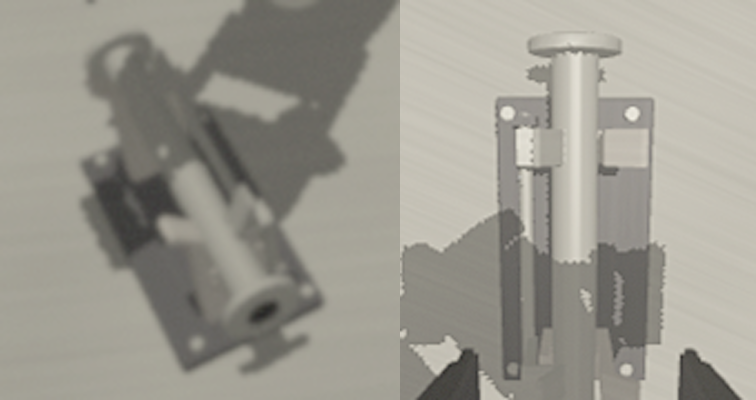

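The pipe lies in both forks, with a flange beyond each end. At the far fork the nose (562,148) overlaps the pipe's left side. A quick numeric check of the nose, the axis and the flange.

```bash
python3 - <<'E'
from h import *
w=load('w5'); th=.407
def loc(P):
    d=P[:2]-[506.1,-198.8]; return np.round([d@[np.cos(th),np.sin(th)],d@[-np.sin(th),np.cos(th)]],1)
q=lambda x,y:(240+(x-400)*160/356,60+y*.45)
print('nose',loc(onz(w,*q(562,148),85)),'pipe L/R',loc(onz(w,*q(552,110),70)),loc(onz(w,*q(598,110),70)),loc(onz(w,*q(598,220),70)))
print('flange outer top',loc(onz(w,*q(575,33),95)))
a=load('s5'); p=lambda x,y:(190+x*.3,200+y*.3); print('near flange centre',loc(onz(a,*p(262,308),70)))
E
```

```text
nose [65.   6.3] pipe L/R [84.7 11.8] [ 84.7 -12.9] [ 25.5 -13.4]
flange outer top [119.5  -0.5]
near flange centre [120.    1.4]
```

```bash
python3 -c "
from h import *
print(job_done())"
```

```text
the job is handed in; nothing more can be done
None
```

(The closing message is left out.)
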